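Start a memory-stick test on the bench tester

TASK

Start a test of the memory stick that lies in the bench tester, pressing with the closed fingers: first switch the tester on by pressing the raised far half of the rocker down until it lies flat, then push the square key fully down (it latches and stays down), and last press the large round button fully down and let it come back up. Leave the small round button unpressed, and do not pick up or shift the stick, the loupe or anything else on the bench.

Things in the scene. Friction and masses are not known exactly. Their poses are not given: they have to be found in the camera images.
- tester: Flat bench tester, grey case, pale deck, 160 mm deep (its x) by 290 wide (its y), fixed to the bench. Origin under its centre at bench level; x points away from the robot, z up; deck 40 mm over the bench. Yaw within 0.25 rad. Four controls in a row along y, 65 mm apart, 28 mm in front of the centre line, in an order that varies. On the rear strip: display, stick in a cradle 14 mm high, loupe.
- rocker_far_half (a point): Point on top of the rocker's far half, 17 mm behind the hinge; moves with it. Dished grey paddle, 28 mm wide (tester y), 56 long (tester x), two flat halves at an angle, between black cheeks 13 mm high. Off: near half flat, far half sloping up to 27 mm over the deck, point at 22. On: far half flat, point at 16 mm over the deck, near half up. Press straight down at the point.
- rocker (a joint): Angle of the rocker about a hinge along the tester's y: about 0 to 0.04 at the start (off, far half up), 0.4 = fully on (far half flat). It stays where it is left (friction, about 3.5 N pressed at the point).
- square_key_top (a point): Centre of the top of the square grey key, 30x30 mm; 15 mm over the deck when up, 9 mm when fully down.
- square_key (a joint): How far the square key is pressed (m): 0 up, 0.006 fully down. About 3 N moves it; it stays where it is left.
- large_button_top (a point): Centre of the top of the large round grey button, 36 mm across; 15 mm over the deck when up, 9 mm when fully down.
- large_button (a joint): How far the large button is pressed (m): 0 up, 0.006 fully down. Sprung: 2 N starts it, 5 N holds it fully down, and it returns by itself.
- small_button_top (a point): Centre of the top of the small round grey button, 18 mm across, 15 mm over the deck; not to be pressed.
- small_button (a joint): How far the small button is pressed (m): 0 up, 0.006 fully down. Sprung.
- memory_stick: Black memory stick, 78x21x11 mm, lying loose in the cradle at the rear of the tester. Origin at the centre of its underside, x along it.
- loupe: Black loupe, 34 mm across and 30 mm high, standing loose on the tester's rear left corner. Origin at the centre of its underside.
- charger_3: The black plug-in charger (76x36x24 mm), loose on the bench beside the tester. Origin at the centre of its underside.
- receiver_1: The white pocket receiver (48x62x17 mm), loose on the bench beside the tester. Origin at the centre of its underside.
- cup_2: A small parts cup (52 mm wide, 29 mm high), loose on the bench beside the tester. Origin at the centre of its underside.
- calculator: The pocket calculator (72x118x15 mm), loose on the bench beside the tester. Origin at the centre of its underside.
- spectacles_1: The folded dark spectacles (50x148x61 mm), loose on the bench beside the tester. Origin at the centre of its underside.

How it is judged:
By the outcome, as a careful person would: the job done as asked, in the order asked, and still so for the second after the job is handed in, with the robot touching nothing.
It also fails if it takes over 42 s, if anything falls off the work surface, if the arm or the gripper's body presses on something with over 40 N, if the wrist force passes 120 N, or if a joint passes its speed limit or range.

ROBOT

A 7-joint arm with a two-finger parallel gripper is mounted at the origin on a cart in front of the work surface, level with it; the furniture and walls round the work are solid. World frame = base frame: x ahead of the robot, y to its left, z up, the work surface at z = 0. Lengths are in m, angles in rad, forces in N, time in s.
With the tool pointing down it reaches from about 0.425 to 0.925 m from the base axis. Payload 6.8 kg.
Tool frame: the origin (TCP) lies at the very end of the fingers, on their centre line; the grasp point (between the pads) lies 19 mm behind it; z points along the fingers, y is the line along which they close (so a half turn about z gives the same grasp; the last joint's range is limited). The gripper opens to 85 mm and grips with 20 to 120 N. Pads are 22 mm wide; open, the fingers measure 114 mm over their backs; the gripper's body (76 mm by 85 mm) begins 54 mm behind the grasp point. The pads swing forward as they close: fully open they stand 13 mm farther back than shut.
Start: joints at [-1.325, 0.477, 0.022, 1.555, -0.011, 1.109, -0.083], TCP at [0.234, 0.633, 0.231] pointing down, gripper open.
Joint ranges: [-2.96, 2.96], [-0.34, 2.1], [-1.41, 1.46], [0.24, 2.44], [-1.37, 4.51], [0.17, 1.92], [-2.96, 2.96]. Speed limits (rad/s): [2.39, 2.39, 3.14, 3.14, 3.14, 3.14, 3.14].

INTERFACE

Orientations are given as a unit quaternion [w, x, y, z].
In Python, from station import * gives the robot as it stands.
- The arm moves only by the tool jog_arm, never from a script. Its argument "moves" is one flat list of numbers, 7 for each row, row after row: the shift along the tool's x, y, z normalised to -1 to 1, where 1 is 20 mm, then the turn, a rotation vector about the tool's x, y, z normalised to -1 to 1, where 1 is 4 degrees, then the opening, from 0 (shut) to 1 (fully open). In form: [x, y, z, rx, ry, rz, claw, x, y, z, rx, ry, rz, claw, ...]. A call has exactly 8 rows; each row shifts and turns the commanded pose from where the row before left it, along the tool's axes as they then stand; what a row does not reach is not made up. A row lasts 1/12 s, in which the tool goes at most 41.7 mm and 7.16 degrees, less where a joint would pass 70% of its speed; a pose out of reach is approached as far as the arm can. A call with a number of a shift or a turn outside -1 to 1 is refused whole. A call with a gripper value outside its range is refused whole. The fingers move at their own pace and stop on an object; "grip_force" is the grip in N (left out, the last holds). Time passes only in rows, so rows that do not move let the fingers close, or fill a call up. It gives the time, the measured TCP pose, the force, the opening and the grip force at its end, in the units of the state.
- get_obs(): the state, without advancing time (a new reading comes with each control period).
- read_camera(name): name is "scene" or "side" or "wrist"; returns a dict with "color" (420x560x3 uint8, blue, green, red), "fx", "fy", "cx", "cy" (pixels), "rvec" (rotation vector, rad) and "tvec" (3), from world to camera coordinates, as OpenCV has them. Camera axes: x right, y down, z forward; pixel columns grow to the right and rows downward; lengths in m; the calibration is good to about 2 mm. A picture is of the moment at which its call begins. There is no depth.
- hand_in(): hands the job in; it is judged then, once.
The state is a dict: "t": time; "q": joint angles; "joint_vel": joint speeds; "joint_torque": joint torques, N m; "eef_pos": TCP position; "tool_rot": TCP orientation; "contact_force": force on the tool from outside, world axes, zero at the start; "torque": the same for the moment, N m; "gripper_width": opening from 0.0 (shut) to 1.0 (fully open); "grasp_force": force on a finger pad.
Only numpy, scipy, OpenCV 4.12 (cv2) and the standard library are available. Lean on these libraries where they do the work, as an engineer would, in place of code of your own. Each camera call takes 0.05 s, during which the arm holds its last target. There are 200 camera calls.

## Working session

There is one attempt and no reset: what is moved stays moved. The work goes in short steps, Python scripts to look and compute and a tool call to move; the robot and the scene stay as the last step left them, time stands still between calls to the robot, and variables do not carry over. Pictures are saved under pics/ and viewed, at most 10 in all, crops included, and the job is handed in when it is done.

Besides the shell and the picture viewer there is one more tool, called after "Call:" by a JSON object that holds its "api" and its "payload", one argument or row to a line. jog_arm: Moves the arm, as the interface text tells. Scaled input: -1 to 1 covers 20 mm each way for a shift and 4 degrees each way for a turn. Its arguments: {"type":"object","properties":{"moves":{"type":"array"},"grip_force":{"type":"number"}},"required":["moves"]}

```bash
mkdir -p pics; python3 - <<'E'
from station import *
import cv2
o=get_obs();print({k:o[k] for k in('t','eef_pos','tool_rot','gripper_width','contact_force')})
for n in('scene','side'):
    c=read_camera(n);cv2.imwrite(f'pics/{n}0.png',c['color']);print(n,c['fx'],c['fy'],c['cx'],c['cy'],c['rvec'],c['tvec'])
    import pickle;pickle.dump(c,open(f'{n}0.pkl','wb'))
E
```

```text
{'t': 0.0, 'eef_pos': array([0.23367714, 0.632634  , 0.23033622]), 'tool_rot': array([-9.23122701e-05,  1.75981781e-01,  9.84393004e-01, -9.03878940e-04]), 'gripper_width': 1.001952606590302, 'contact_force': array([-0.05156771,  0.58656713, -0.09029115])}
scene 394.33374986920285 394.33374986920285 277.19538908317065 213.91259588863537 [ 2.04931956 -0.93705486  0.44861854] [-0.36949165  0.28538143  1.01641693]
side 526.5728519973051 526.5728519973051 287.4780194786189 202.71004238082256 [ 0.49890107 -2.92184248  0.74495344] [0.51628545 0.19141638 1.80012587]
```

View pics/scene0.png

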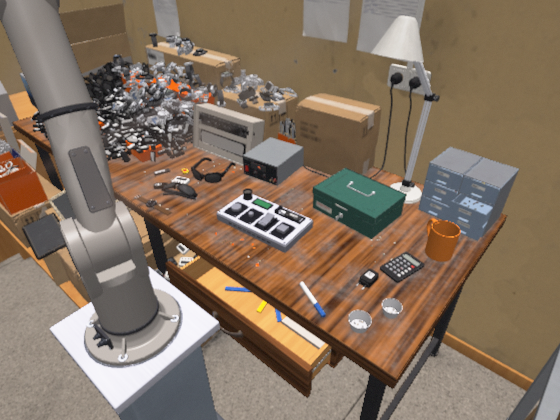

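View pics/side0.png

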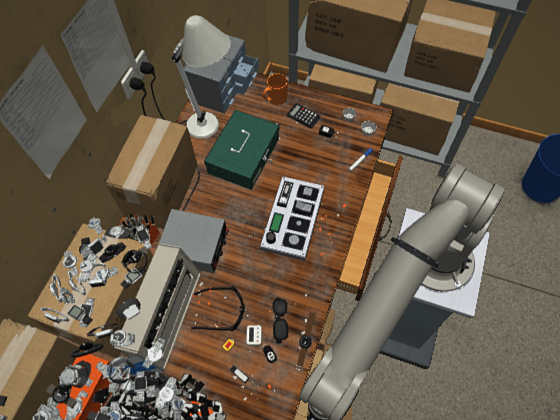

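Scene shows the tester around (265,218), with its four controls on the near side. The side view shows it around (293,217), with the controls at about (308,190), (304,207), (299,224) and (293,241). I'll enlarge both.

```bash
python3 - <<'E'
import cv2,numpy as np
a=cv2.imread('pics/scene0.png')[182:252,210:320];b=cv2.imread('pics/side0.png')[170:264,250:335]
a=cv2.resize(a,None,fx=4,fy=4,interpolation=3)[:, :];b=cv2.resize(b,None,fx=4,fy=4,interpolation=3)
o=np.zeros((400,790,3),np.uint8);o[:280,:440]=a;o[:376,445:445+340]=b
cv2.imwrite('pics/crop0.png',o)
E
```

```text
(no output)
```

View pics/crop0.png

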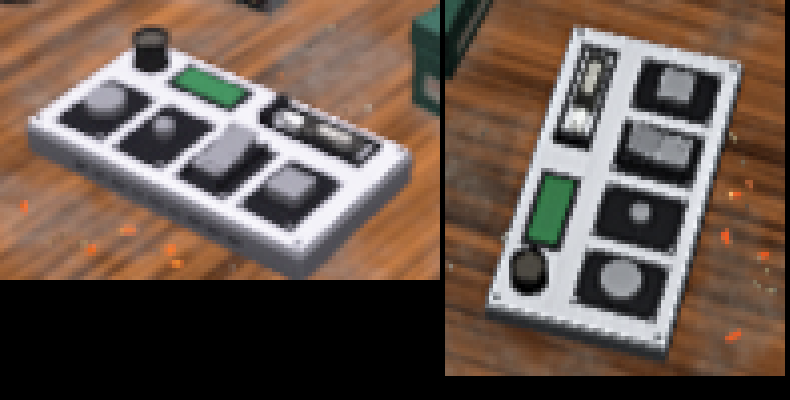

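The crop shows the order from the robot's left (+y): large button, small button, rocker, square key. I'll measure the deck contour on its plane and triangulate the tops.

```bash
cat > h.py <<'E'
import cv2,numpy as np,pickle
def cam(c):
    R=cv2.Rodrigues(np.array(c['rvec'],float))[0];t=np.array(c['tvec'],float).ravel()
    return R,t
def ray(c,uv):
    R,t=cam(c);uv=np.atleast_2d(uv).astype(float)
    d=np.c_[(uv[:,0]-c['cx'])/c['fx'],(uv[:,1]-c['cy'])/c['fy'],np.ones(len(uv))]@R
    return -R.T@t,d
def plane(c,uv,z):
    o,d=ray(c,uv);return o+d*((z-o[2])/d[:,2])[:,None]
def proj(c,P):
    R,t=cam(c);p=np.atleast_2d(P)@R.T+t
    return np.c_[c['fx']*p[:,0]/p[:,2]+c['cx'],c['fy']*p[:,1]/p[:,2]+c['cy']]
def tri(cs,uvs):
    A=0;b=0
    for c,uv in zip(cs,uvs):
        o,d=ray(c,uv);d=d[0]/np.linalg.norm(d);M=np.eye(3)-np.outer(d,d);A=A+M;b=b+M@o
    return np.linalg.solve(A,b)
E
python3 - <<'E'
from h import *
L={}
for n,(x0,y0,x1,y1) in dict(scene=(210,182,320,252),side=(250,170,335,264)).items():
    c=pickle.load(open(n+'0.pkl','rb'));im=c['color']
    hsv=cv2.cvtColor(im,cv2.COLOR_BGR2HSV);roi=np.zeros(im.shape[:2],np.uint8);roi[y0:y1,x0:x1]=1
    m=((hsv[...,2]>185)&(hsv[...,1]<40)&(roi>0)).astype(np.uint8)
    cn=max(cv2.findContours(m,0,1)[0],key=cv2.contourArea);h=cv2.convexHull(cn)[:,0]
    P=plane(c,h,0.04)[:,:2].astype(np.float32)
    print(n,cv2.minAreaRect(P),)
    r=cv2.minAreaRect(P);L[n]=(c,cv2.boxPoints(r))
    f=np.zeros_like(m);cv2.fillConvexPoly(f,h,1);f=cv2.erode(f,np.ones((3,3)))
    g=((hsv[...,2]>90)&(hsv[...,2]<175)&(hsv[...,1]<40)&(f>0)).astype(np.uint8)
    k,lab,st,ce=cv2.connectedComponentsWithStats(g,connectivity=4)
    for i in range(1,k):
        if st[i,4]>12: print(st[i],ce[i].round(1),plane(c,ce[i],.055)[0].round(4))
E
```

```text
scene ((0.5201778411865234, 0.024600312113761902), (0.15847910940647125, 0.2876788079738617), 4.532315731048584)
[229 202  13   8  33] [236.6 205.9] [0.4859 0.1164 0.055 ]
[278 209   7   6  20] [280.2 212. ] [ 0.5552 -0.0186  0.055 ]
[248 210   6   6  18] [250.5 212.6] [0.4891 0.054  0.055 ]
[293 213   6   6  19] [295.4 215.5] [ 0.5723 -0.0693  0.055 ]
[257 221  10   5  24] [261.6 223.1] [ 0.472  -0.0122  0.055 ]
[275 222  14  10  46] [281.7 226.9] [ 0.4987 -0.0737  0.055 ]
side ((0.5196696519851685, 0.02341240644454956), (0.15337486565113068, 0.28240591287612915), 4.4182844161987305)
[303 187   9   9  58] [307.4 190.8] [ 0.4989 -0.0752  0.055 ]
[296 200  16  12 110] [303.  205.5] [ 0.4949 -0.014   0.055 ]
[296 221   5   4  18] [298.2 222.5] [0.4891 0.0544 0.055 ]
[289 234  10  11  80] [293.6 239.1] [0.4838 0.1186 0.055 ]
```

Call:
{"api": "jog_arm", "payload": {
  "moves": [-0.5,-1,0,0,0,-1,0,-0.5,-1,0,0,0,-1,0,-0.5,-1,0,0,0,-1,0,-0.5,-1,0,0,0,-1,0,-0.5,-1,0,0,0,-1,0,-0.5,-1,0,0,0,-1,0,-0.5,-1,0,0,0,-0.2,0,-0.5,-1,0,0,0,0,0]
}}

```text
t: 0.77
eef_pos: [0.2942, 0.4655, 0.231]
tool_rot: [-0.0, -0.04, 0.999, -0.0]
contact_force: [0.3, -1.2, -0.0]
gripper_width: -0.003
grasp_force: 0.0
```

```bash
cat > d.py <<'E'
from station import *
from scipy.spatial.transform import Rotation as Ro
import numpy as np
T=dict(rocker=(.5115,-.0093),square=(.4996,-.0754),large=(.4844,.119))
def rep():
    o=get_obs();q=o['tool_rot'];R=Ro.from_quat(np.r_[q[1:],q[0]]).as_matrix();p=o['eef_pos']
    print('t',round(o['t'],2),'p',p.round(4),'F',o['contact_force'].round(1),'w',round(o['gripper_width'],2),'z',R[:,2].round(3),'yang',np.degrees(np.arctan2(R[1,1],R[0,1])).round(2))
    for k,v in T.items(): print(k,(R.T@(np.r_[v,p[2]]-p)/.02).round(2))
if __name__=='__main__': rep()
E
python3 d.py
```

```text
t 0.77 p [0.2942 0.4655 0.231 ] F [ 0.3 -1.2 -0. ] w -0.0 z [-0.    -0.001 -1.   ] yang 94.6
rocker [-8.930e+00 -2.454e+01  1.000e-02]
square [-8.070e+00 -2.778e+01  1.000e-02]
large [-8.090e+00 -1.803e+01  1.000e-02]
```

Call:
{"api": "jog_arm", "payload": {
  "moves": [-1,-1,0,0,0,0,0,-1,-1,0,0,0,0,0,-1,-1,0,0,0,0,0,-1,-1,0,0,0,0,0,-1,-1,0,0,0,0,0,-1,-1,0,0,0,0,0,-1,-1,0,0,0,0,0,-1,-1,0,0,0,0,0]
}}

```text
t: 1.43
eef_pos: [0.4669, 0.3188, 0.231]
tool_rot: [-0.0, -0.04, 0.999, -0.0]
contact_force: [0.3, 0.8, 0.7]
gripper_width: 0.001
grasp_force: 0.0
```

Call:
{"api": "jog_arm", "payload": {
  "moves": [-0.9,-1,0,0,0,0,0,0,-1,0,0,0,0,0,0,-1,0,0,0,0,0,0,-1,0,0,0,0,0,0,-1,0,0,0,0,0,0,-1,0,0,0,0,0,0,-1,0,0,0,0,0,0,-1,0,0,0,0,0]
}}

```text
t: 2.1
eef_pos: [0.4964, 0.1608, 0.231]
tool_rot: [-0.0, -0.04, 0.999, -0.0]
contact_force: [0.0, 0.1, -0.3]
gripper_width: 0.001
grasp_force: 0.0
```

Call:
{"api": "jog_arm", "payload": {
  "moves": [0,-1,0.5,0,0,0,0,0,-1,1,0,0,0,0,0,-1,1,0,0,0,0,0,-1,1,0,0,0,0,0,-1,1,0,0,0,0,0,-1,1,0,0,0,0,0,-1,1,0,0,0,0,0,-1,0.5,0,0,0,0]
}}

```text
t: 2.77
eef_pos: [0.5078, 0.0015, 0.089]
tool_rot: [-0.002, -0.04, 0.999, -0.0]
contact_force: [0.8, 0.2, 0.4]
gripper_width: 0.002
grasp_force: 0.0
```

```bash
python3 - <<'E'
from d import *
rep()
import cv2,pickle,h
from h import *
s=read_camera('side');w=read_camera('wrist');pickle.dump(w,open('w1.pkl','wb'));pickle.dump(s,open('s1.pkl','wb'))
o=np.zeros((420,785,3),np.uint8);o[:,:560]=w['color'];b=cv2.resize(s['color'][175:260,265:320],None,fx=4,fy=4,interpolation=3);o[:340,562:782]=b
cv2.imwrite('pics/w1.png',o)
rh=np.array([.4945,-.0106,.055])
for k,v in T.items(): print(k,proj(w,[*v,.055]).round(0))
E
```

```text
t 2.77 p [0.5078 0.0015 0.089 ] F [0.8 0.2 0.4] w 0.0 z [-0.003 -0.001 -1.   ] yang 94.54
rocker [-0.14 -0.55 -0.  ]
square [ 0.71 -3.8   0.  ]
large [0.7  5.95 0.  ]
rocker [[263. 249.]]
square [[145. 222.]]
large [[498. 220.]]
```

View pics/w1.png

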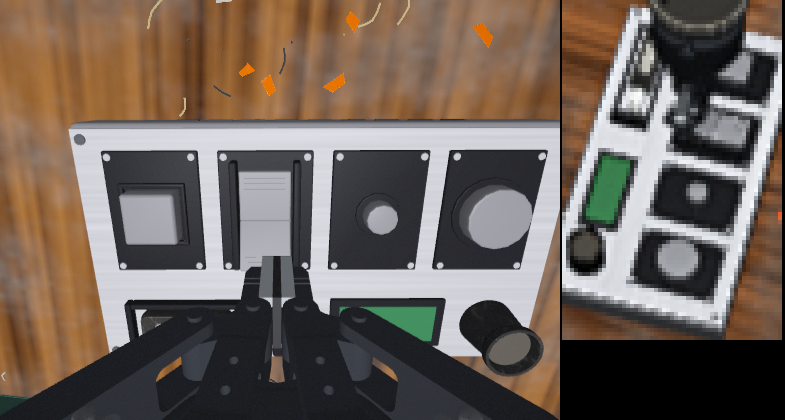

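The wrist view (robot side up) shows the square top at (148,219) and the large button at (500,217), within about 3 px of the prediction. The rocker paddle is centred near column 264, with the fingertips just beyond its far half.

Call:
{"api": "jog_arm", "payload": {
  "moves": [-0.1,-0.5,0,0,0,0,0,0,0,0.4,0,0,0,0,0,0,0.4,0,0,0,0,0,0,0.3,0,0,0,0,0,0,0.3,0,0,0,0,0,0,0.2,0,0,0,0,0,0,0.1,0,0,0,0,0,0,0,0,0,0]
}}

```text
validation failed for argument at $.mo...
```

```bash
python3 d.py
```

```text
t 2.87 p [ 0.5076 -0.0016  0.0893] F [-0.2  0.9  0.2] w -0.0 z [-0.004 -0.002 -1.   ] yang 94.23
rocker [-0.17 -0.4   0.  ]
square [ 0.67 -3.65  0.01]
large [ 0.71  6.1  -0.01]
```

Call:
{"api": "jog_arm", "payload": {
  "moves": [-0.1,-0.4,0,0,0,0,0,0,0,0.4,0,0,0,0,0,0,0.4,0,0,0,0,0,0,0.3,0,0,0,0,0,0,0.3,0,0,0,0,0,0,0.2,0,0,0,0,0,0,0.1,0,0,0,0,0,0,0,0,0,0,0]
}}

```text
t: 3.53
eef_pos: [0.5119, -0.005, 0.0569]
tool_rot: [-0.0, -0.04, 0.999, 0.0]
contact_force: [-0.2, 0.5, 0.5]
gripper_width: 0.003
grasp_force: 0.1
```

```bash
python3 d.py
```

```text
t 3.53 p [ 0.5119 -0.005   0.0569] F [-0.2  0.5  0.5] w 0.0 z [-0.001  0.    -1.   ] yang 94.56
rocker [ 0.04 -0.21 -0.  ]
square [ 0.89 -3.46  0.  ]
large [0.88 6.29 0.  ]
```

Call:
{"api": "jog_arm", "payload": {
  "moves": [0,0,0.05,0,0,0,0,0,0,0.05,0,0,0,0,0,0,0.05,0,0,0,0,0,0,0.05,0,0,0,0,0,0,0,0,0,0,0,0,0,0,0,0,0,0,0,0,0,0,0,0,0,0,0,0,0,0,0,0]
}}

```text
t: 4.2
eef_pos: [0.5119, -0.0051, 0.0556]
tool_rot: [-0.0, -0.039, 0.999, 0.001]
contact_force: [-7.6, 0.7, 30.1]
gripper_width: -0.003
grasp_force: 14.9
```

```bash
python3 d.py; python3 - <<'E'
from station import *
import cv2
w=read_camera('wrist');cv2.imwrite('pics/w2.png',w['color'])
E
```

```text
t 4.2 p [ 0.5119 -0.0051  0.0556] F [-7.6  0.7 30.1] w -0.0 z [-0.     0.001 -1.   ] yang 94.51
rocker [ 0.04 -0.21 -0.  ]
square [ 0.89 -3.45 -0.  ]
large [0.88 6.3  0.01]
```

View pics/w2.png

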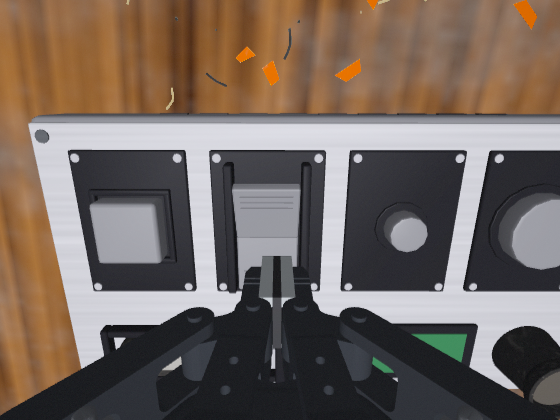

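Rocker pressed to its stop (30 N at z = 0.0556) and the near half has risen. Now up and over to the square key.

Call:
{"api": "jog_arm", "payload": {
  "moves": [0,0,-1,0,0,0,0,0,0,-1,0,0,0,0,0,-1,0,0,0,0,0,0.2,-1,0,0,0,0,0,0.4,-1,0,0,0,0,0,0.2,-0.4,0,0,0,0,0,0,0,0,0,0,0,0,0,0,0,0,0,0,0]
}}

```text
t: 4.92
eef_pos: [0.5009, -0.0741, 0.0931]
tool_rot: [-0.0, -0.039, 0.999, 0.0]
contact_force: [0.4, 0.8, -0.3]
gripper_width: -0.001
grasp_force: 0.0
```

```bash
python3 d.py; python3 - <<'E'
from d import *
import cv2
from h import *
w=read_camera('wrist');cv2.imwrite('pics/w3.png',w['color'])
for k,v in T.items(): print(k,proj(w,[*v,.055 if k!='rocker' else .056]).round(0))
E
```

```text
t 4.92 p [ 0.5009 -0.0741  0.0931] F [ 0.4  0.8 -0.3] w -0.0 z [-0.001  0.    -1.   ] yang 94.48
rocker [-0.78  3.19  0.  ]
square [ 0.07 -0.06  0.  ]
large [0.07 9.69 0.01]
rocker [[382. 264.]]
square [[272. 237.]]
large [[609. 237.]]
```

View pics/w3.png

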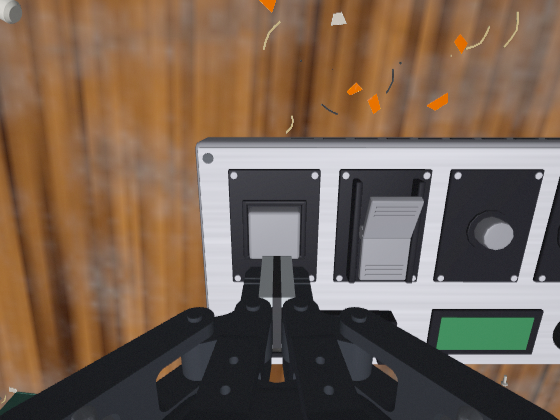

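The wrist view shows the rocker's near half raised (on). The square key at (274,232) lines up with the fingers. Now press it.

Call:
{"api": "jog_arm", "payload": {
  "moves": [0.1,0,0.5,0,0,0,0,0,0,0.7,0,0,0,0,0,0,0.5,0,0,0,0,0,0,0.2,0,0,0,0,0,0,0.15,0,0,0,0,0,0,0.15,0,0,0,0,0,0,0.05,0,0,0,0,0,0,0,0,0,0,0]
}}

```text
t: 5.63
eef_pos: [0.4993, -0.0739, 0.049]
tool_rot: [-0.0, -0.04, 0.999, 0.001]
contact_force: [-4.5, 2.4, 10.2]
gripper_width: -0.002
grasp_force: 5.4
```

```bash
python3 d.py
```

```text
t 5.63 p [ 0.4993 -0.0739  0.049 ] F [-4.5  2.4 10.2] w -0.0 z [-0.001  0.001 -1.   ] yang 94.55
rocker [-0.87  3.17  0.  ]
square [-0.01 -0.07 -0.  ]
large [-0.02  9.68  0.01]
```

Call:
{"api": "jog_arm", "payload": {
  "moves": [0,0,0.05,0,0,0,0,0,0,0,0,0,0,0,0,0,0,0,0,0,0,0,0,0,0,0,0,0,0,0,0,0,0,0,0,0,0,0,0,0,0,0,0,0,0,0,0,0,0,0,0,0,0,0,0,0]
}}

```text
t: 6.3
eef_pos: [0.4993, -0.0739, 0.0489]
tool_rot: [-0.0, -0.04, 0.999, 0.001]
contact_force: [-7.6, 3.2, 21.4]
gripper_width: 0.001
grasp_force: 10.9
```

Call:
{"api": "jog_arm", "payload": {
  "moves": [0,0,-1,0,0,0,0,0,0,-1,0,0,0,0,0,0,-0.5,0,0,0,0,0,1,0,0,0,0,0,0,1,0,0,0,0,0,0,1,0,0,0,0,0,0,1,0,0,0,0,0,0,1,0,0,0,0,0]
}}

```text
t: 6.97
eef_pos: [0.4916, 0.026, 0.0973]
tool_rot: [0.0, -0.039, 0.999, 0.0]
contact_force: [-0.3, 0.9, -0.4]
gripper_width: -0.0
grasp_force: 0.0
```

Call:
{"api": "jog_arm", "payload": {
  "moves": [0,1,0,0,0,0,0,0,1,0,0,0,0,0,0,1,0,0,0,0,0,0,1,0,0,0,0,0,0,0.7,0,0,0,0,0,0,0,0,0,0,0,0,0,0,0,0,0,0,0,0,0,0,0,0,0,0]
}}

```text
t: 7.63
eef_pos: [0.4842, 0.1177, 0.0972]
tool_rot: [0.0, -0.039, 0.999, -0.0]
contact_force: [0.6, -0.5, 0.1]
gripper_width: 0.001
grasp_force: 0.0
```

```bash
python3 - <<'E'
from d import *
rep()
import cv2
from h import *
w=read_camera('wrist');s=read_camera('side')
o=np.zeros((420,790,3),np.uint8);o[:,:560]=w['color'];b=cv2.resize(s['color'][175:260,265:320],None,fx=4,fy=4,interpolation=3);o[:340,562:782]=b
cv2.imwrite('pics/w4.png',o)
for k,v in T.items(): print(k,proj(w,[*v,.055]).round(0))
E
```

```text
t 7.63 p [0.4842 0.1177 0.0972] F [ 0.6 -0.5  0.1] w 0.0 z [ 0.    -0.001 -1.   ] yang 94.48
rocker [-0.86 -6.44  0.  ]
square [-0.01 -9.69  0.01]
large [-0.01  0.06 -0.  ]
rocker [[ 62. 263.]]
square [[-54. 237.]]
large [[276. 237.]]
```

View pics/w4.png

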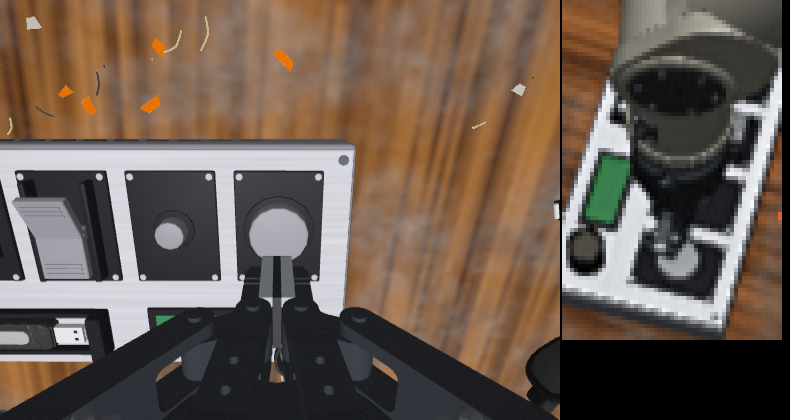

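Square key hit its stop (force rose from 10 to 21 N with no travel). The view shows the fingers over the large button at (278,233), rocker still on. Now press it.

Call:
{"api": "jog_arm", "payload": {
  "moves": [0,0,0.8,0,0,0,0,0,0,0.8,0,0,0,0,0,0,0.3,0,0,0,0,0,0,0.2,0,0,0,0,0,0,0.15,0,0,0,0,0,0,0.15,0,0,0,0,0,0,0.05,0,0,0,0,0,0,0,0,0,0,0]
}}

```text
t: 8.4
eef_pos: [0.484, 0.118, 0.0491]
tool_rot: [-0.0, -0.039, 0.999, -0.0]
contact_force: [-3.7, -2.9, 7.7]
gripper_width: 0.002
grasp_force: 3.9
```

```bash
python3 d.py
```

```text
t 8.4 p [0.484  0.118  0.0491] F [-3.7 -2.9  7.7] w 0.0 z [-0. -0. -1.] yang 94.48
rocker [-0.87 -6.46  0.  ]
square [-0.02 -9.7   0.  ]
large [-0.02  0.05 -0.  ]
```

Call:
{"api": "jog_arm", "payload": {
  "moves": [0,0,0.05,0,0,0,0,0,0,0.02,0,0,0,0,0,0,0,0,0,0,0,0,0,0,0,0,0,0,0,0,0,0,0,0,0,0,0,0,0,0,0,0,0,0,0,0,0,0,0,0,0,0,0,0,0,0]
}}

```text
t: 9.07
eef_pos: [0.4841, 0.1181, 0.0488]
tool_rot: [-0.0, -0.039, 0.999, 0.0]
contact_force: [-8.7, -4.8, 23.9]
gripper_width: 0.003
grasp_force: 11.8
```

Call:
{"api": "jog_arm", "payload": {
  "moves": [0,0,-0.5,0,0,0,0,0,0,-1,0,0,0,0,0,0,-1,0,0,0,0,0,0,-1,0,0,0,0,0,0,-1,0,0,0,0,0,0,-1,0,0,0,0,0,0,-1,0,0,0,0,0,0,-1,0,0,0,0]
}}

```text
t: 9.73
eef_pos: [0.4845, 0.119, 0.1985]
tool_rot: [0.001, -0.04, 0.999, 0.0]
contact_force: [-0.3, -0.4, -0.0]
gripper_width: 0.002
grasp_force: 0.0
```

Call:
{"api": "jog_arm", "payload": {
  "moves": [0,1,0,0,0,0,0,0,1,0,0,0,0,0,0,1,0,0,0,0,0,0,1,0,0,0,0,0,0,1,0,0,0,0,0,0,1,0,0,0,0,0,0,1,0,0,0,0,0,0,1,0,0,0,0,0]
}}

```text
t: 10.4
eef_pos: [0.4717, 0.2796, 0.1975]
tool_rot: [0.001, -0.04, 0.999, 0.001]
contact_force: [-0.4, 0.2, 0.1]
gripper_width: -0.002
grasp_force: 0.0
```

```bash
python3 - <<'E'
from d import *
rep()
import cv2
a=read_camera('scene')['color'][182:252,210:320];b=read_camera('side')['color'][170:264,250:335]
a=cv2.resize(a,None,fx=4,fy=4,interpolation=3);b=cv2.resize(b,None,fx=4,fy=4,interpolation=3)
o=np.zeros((400,790,3),np.uint8);o[:280,:440]=a;o[:376,445:445+340]=b
cv2.imwrite('pics/end.png',o)
E
```

```text
t 10.4 p [0.4717 0.2796 0.1975] F [-0.4  0.2  0.1] w -0.0 z [ 0.001  0.001 -1.   ] yang 94.53
rocker [-8.400e-01 -1.456e+01 -1.000e-02]
square [ 1.000e-02 -1.781e+01 -2.000e-02]
large [-0.   -8.06 -0.01]
```

View pics/end.png

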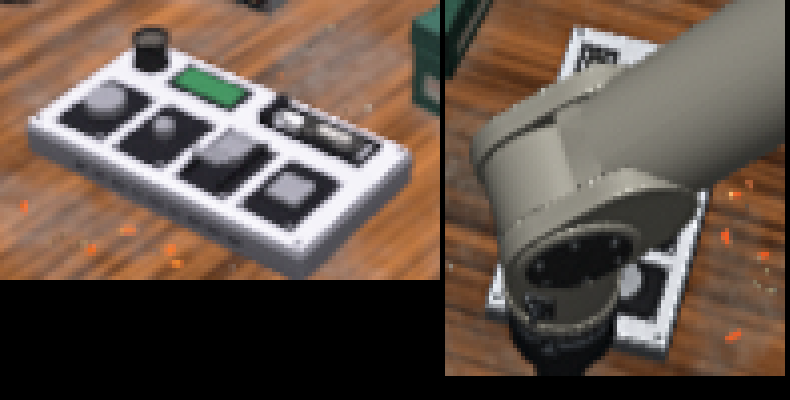

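The final scene crop shows the rocker flipped, the square key down, the large button back up, and the stick and loupe where they were.

```bash
python3 -c "
from station import *
print(hand_in())"
```

```text
the job is handed in; nothing more can be done
None
```

I handed the job in at about 10.4 s: rocker on, then square key latched down, then large button pressed to its stop and back up, with the small button, stick and loupe left alone; the hand-in returned no verdict.

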